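# Find the rocking corner of the jig plate and press its shim flat

## Task

The I-shaped jig plate on the welding bench rocks on one of its four corners. With closed fingertips, press down on its corners one after another until you find the one that gives, then press down the brass shim tab that stands just in front of that corner (on the robot's side of it) until it lies fully flat. Leave the other three shims standing, do not lift the plate or shove it out of place, and do not disturb the things lying about.

Things in the scene. Friction and masses are not known exactly. Their poses are not given: they have to be found in the camera images.
- base: Fixed grey steel base slab, 340 (x) x 290 (y) x 10 mm, lying on the bench, turned by up to 0.3 rad. Origin: centre of its underside. Its +x points away from the robot, +y to the left.
- plate: Loose level steel jig plate, I-shaped from above, 190 (x) x 220 (y) x 10 mm, 2.2 kg: two cross bars (45 mm in x, 220 in y, centred at x = -72.5 and +72.5 mm), spine 90 mm wide (y), so an open bay 100 (x) x 65 mm (y) at each side. Lies in line with the slab on four 28 mm round black pads under the bar ends. Origin: centre of its underside, 40 mm above the bench (top face 50 mm).
- corner_near_left (a point): Where to press the near left corner: point on the plate's top face above the middle of its pad; the bar's end spans 22 mm each way in x, 25 in y about it. Moves with the plate. One corner, never known beforehand, stands on a soft pad that looks like the others: at 3 to 5 N it sinks about 5 mm to a stop, and it comes back.
- tab_near_left (a point): Fixed point: where the pressing spot of the near left corner's shim tab (top face, 11 mm from the free end) lies once flat, 39.5 mm above the bench, 68 mm from that corner's pad centre to the slab's -x. Brass tab 26 mm wide, 4 thick, 47 long from hinge to free end, which points to the slab's -x.
- corner_near_right (a point): Where to press the near right corner: point on the plate's top face above the middle of its pad; the bar's end spans 22 mm each way in x, 25 in y about it. Moves with the plate. The three firm corners give under 1 mm.
- tab_near_right (a point): Fixed point: where the pressing spot of the near right corner's shim tab (top face, 11 mm from the free end) lies once flat, 39.5 mm above the bench, 68 mm from that corner's pad centre to the slab's -x. The hinge (along y) is 36 mm to the +x side of this point, 37.5 mm above the bench.
- corner_far_left (a point): Where to press the far left corner: point on the plate's top face above the middle of its pad; the bar's end spans 22 mm each way in x, 25 in y about it. Moves with the plate.
- tab_far_left (a point): Fixed point: where the pressing spot of the far left corner's shim tab (top face, 11 mm from the free end) lies once flat, 39.5 mm above the bench, 68 mm from that corner's pad centre to the slab's -x. At the start every tab slopes up 25 degrees towards its free end (end about 59 mm above the bench; about 56 mm straight above this point).
- corner_far_right (a point): Where to press the far right corner: point on the plate's top face above the middle of its pad; the bar's end spans 22 mm each way in x, 25 in y about it. Moves with the plate.
- tab_far_right (a point): Fixed point: where the pressing spot of the far right corner's shim tab (top face, 11 mm from the free end) lies once flat, 39.5 mm above the bench, 68 mm from that corner's pad centre to the slab's -x. Straight down on it, about 8 N moves the tab.
- shim_a (a joint): Tilt (rad) of the brass shim of the rocking corner, wherever that is this time: 0 = standing up at 25 degrees as at the start, 0.436 = flat, against its stop. Stiff hinge, no spring: stays where it is left. Its 47 mm wide nose, 14 mm past the hinge, swings up under the plate's bar as the tab goes down and holds that corner up to some 12 N.
- shim_b (a joint): The same for the shim of one of the three firm corners (which one changes): it must stay standing up, near 0.
- shim_c (a joint): The same for the shim of one of the three firm corners (which one changes): it must stay standing up, near 0.
- shim_d (a joint): The same for the shim of one of the three firm corners (which one changes): it must stay standing up, near 0.
- bracket: Bystander: loose dark steel angle bracket, 50 x 40 x 50 mm tall, standing on the middle of the plate (origin under its centre).
- offcut: Bystander: loose open square steel tube offcut, 34 x 34 x 40 mm tall, on the base slab between the two near shims (origin under its centre).
- nut: Bystander: loose steel hexagon nut, 30 mm across flats, 22 mm tall, on the base slab beyond the plate (origin under its centre).
- hammer: Bystander: hammer lying on the bench to the left of the base slab.
- brush: Bystander: wooden wire brush 250 mm long lying on the bench to the right of the base slab (origin under its centre).
- pliers: Bystander: pliers lying on the bench at the near right.
- tube: Bystander: square steel tube, 160 x 40 x 40 mm, lying at the near left (origin under its centre).

How it is judged (in metres and radians):
On the way, in this order (a step that is already met when the one before it is completed fails the run):
1. the rocking corner has been pressed down by a fingertip so that the plate visibly tips (angle between plate's own z axis and vertical above 0.022 rad and contact force between the fingers and plate above 1 N and value of joint shim_a below 0.12 rad), for 0.06 s.
2. then the shim of that corner has been pressed flat (value of joint shim_a above 0.385 rad), for 0.1 s.
At the end, for the whole second after the job is handed in: The shim of the rocking corner lies flat (pressed to within 3 degrees of its stop, and at the end still within 6), the other three shims stand as they were (tilted less than 7 degrees), and the plate rests level (within 0.9 degrees), still, and within 12 mm of where it was (value of joint shim_a above 0.33 rad and value of joint each of shim_b, shim_c, shim_d below 0.12 rad and angle between plate's own z axis and vertical below 0.015 rad and distance of plate from where it was at the start of the episode below 0.012 m and linear speed of plate below 0.02 m/s); the robot touches nothing.
It fails at once if a shim of a firm corner is pressed down (more than 7 degrees) (value of joint any of shim_b, shim_c, shim_d above 0.12 rad).
It fails at once if the plate is lifted, or shoved more than 20 mm (height (world z) of plate above 0.052 m or distance of plate from where it was at the start of the episode above 0.02 m or angle between plate's own z axis and vertical above 0.12 rad).
It fails at once if a bystander is moved more than 30 mm (distance of any of bracket, offcut, nut, hammer, brush, pliers, tube from where it was at the start of the episode above 0.03 m).
It also fails if it takes over 51 s, if anything falls off the work surface, if the arm or the gripper's body presses on something with over 40 N, if the wrist force passes 120 N, or if a joint passes its speed limit or range.

## Robot

A 6-joint arm with a two-finger parallel gripper is mounted at the origin on the work surface. World frame = base frame: x ahead of the robot, y to its left, z up, the work surface at z = 0. Lengths are in mm, angles in rad, forces in N, time in s.
With the tool pointing down it reaches from about 200 to 875 mm from the base axis. Payload 3.4 kg.
Tool frame: the origin (TCP) lies midway between the tips of the shut fingers; the grasp point (between the pads) lies behind it (robot.hold_point_z is the x of the grasp point in the tool frame, in mm); x points along the fingers, z is the direction in which the jaws open and shut, and the axes are right-handed (so a half turn about x gives the same grasp; the last joint's range is limited). The gripper opens to 94 mm and grips with 3 to 60 N. Pads are 16 mm wide; open, the fingers measure 119 mm over their backs; the gripper's body (75 mm by 177 mm) begins 78 mm behind the grasp point.
Start: joints at [-1.361, 0.276, 1.505, -0, 1.361, -0.121], TCP at [186.761, -543.864, 183.593] pointing down, gripper open.
Joint ranges: [-2.89, 2.89], [-0.75, 2.08], [0.22, 2.7], [-1.18, 4.32], [0.11, 2.71], [-2.7, 2.7]. Speed limits (rad/s): [2.57, 2.57, 3.14, 3.14, 3.14, 3.14].

## Interface

Orientations are given as a rotation vector (axis times angle).
In Python, from station import robot, get_image, camera_info, nets gives the robot as it stands. The module is installed in compiled form; this text tells all that it offers.
- The arm moves only by the tool drive_tool, never from a script. Its argument "deltas" is a list that holds one entry, the list of rows, each a list of 6 numbers: the shift along the tool's x, y, z in m, then the turn, a rotation vector about the tool's x, y, z in degrees. In form: [[[tx, ty, tz, wx, wy, wz], ...]]. A call has 1 to 10 rows; each row shifts and turns the commanded pose from where the row before left it, along the tool's axes as they then stand; what a row does not reach is not made up. A row lasts 1/8 s, in which the tool goes at most 62.5 mm and 10.7 degrees, less where a joint would pass 70% of its speed; a pose out of reach is approached as far as the arm can. A call is refused whole if a number of a shift passes 0.0625 or a number of a turn 10.7, either way. A call with a gripper value outside its range is refused whole. "grip" is the closure, from 0 (fully open) to 1 (shut), set as the call begins (left out, the last holds). The fingers move at their own pace and stop on an object; "force" is the grip in N (left out, the last holds). Time passes only in rows, so rows that do not move let the fingers close. It gives the time, the measured TCP pose, the force and the opening at its end, in the units of the state.
- robot.get_obs(): the state, without advancing time (a new reading comes with each control period).
- get_image(name): name is "side" or "top" or "wrist"; returns the picture (384x512x3 uint8, red, green, blue); there is no depth.
- camera_info(name): a dict with "K" (3x3 intrinsics, pixels), "rvec" (rotation vector, rad) and "tvec" (3), from world to camera coordinates, as OpenCV has them. Camera axes: x right, y down, z forward; pixel columns grow to the right and rows downward; lengths in mm; the calibration is good to about 2 mm. The wrist camera is an equidistant fisheye: a pixel r from the principal point sees the ray r / f radians off the axis. A picture is of the moment at which its call begins: read the wrist's pose just before it. camera_info takes no time and is no camera call; for the wrist camera it gives the pose at the moment of the call.
- robot.job_done(): hands the job in, once; it reports no verdict.
Trained networks look in the newest picture that a camera, given by its name, has taken for a name from the list of things; names that differ only in an ending like _2 or _b are one class to them, and where a whole thing is asked for, a point or a joint stands for the part that bears it (a point fixed in the world has none). Each returns a list of dicts, best first, with "p" (0 to 1); they miss things now and then, are a little off and sometimes report something else, mostly with a low value. They report only what shows in the picture. A call takes as long as a camera call.
- nets.outline_of(camera, query): "region" (384x512 bool, what is visible of it) and "pixel" ([column, row] in pixels, amid what is visible of it).
The state is a dict: "clock": time; "q": joint angles; "qd": joint speeds; "effort": joint torques, N m; "tcp_pos": TCP position; "orientation": TCP orientation; "contact_force": force on the tool from outside, world axes, zero at the start; "torque": the same for the moment, N m; "grip_width": opening from 0.0 (shut) to 1.0 (fully open).
Only numpy, scipy, OpenCV 4.12 (cv2) and the standard library are available. Lean on these libraries where they do the work, as an engineer would, in place of code of your own. Each camera call takes 0.05 s, during which the arm holds its last target.

## Working session

There is one attempt and no reset: what is moved stays moved. The work goes in short steps, Python scripts to look and compute and a tool call to move; the robot and the scene stay as the last step left them, time stands still between calls to the robot, and variables do not carry over. Pictures are saved under pics/ and viewed, and the job is handed in when it is done.

Besides the shell and the picture viewer there is one more tool, called as name(argument=value, ...) on one line, values as JSON. drive_tool: Moves the arm, as the interface text tells. Its arguments: {"type":"object","properties":{"deltas":{"type":"array"},"grip":{"type":"number"},"force":{"type":"number"}},"required":["deltas"]}

```bash
mkdir -p pics
python3 - <<'E'
from station import robot,get_image,camera_info,nets
import cv2
o=robot.get_obs();print(o, robot.hold_point_z)
for n in("top","side"):
    im=get_image(n);cv2.imwrite(f"pics/{n}0.png",im[:,:,::-1]);print(camera_info(n))
E
```

```text
{'clock': 0.0, 'q': array([-1.36103723e+00,  2.76572306e-01,  1.50611629e+00, -4.92333011e-05,
        1.36072031e+00, -1.20988580e-01]), 'qd': array([-1.51066256e-03, -1.11737442e-03,  7.87768260e-04, -1.72080552e-04,
       -4.02737343e-05, -2.18126517e-04]), 'effort': array([-3.98381680e-04, -4.04581976e+01, -2.37225527e+01,  7.00922753e-02,
        3.45500722e-02, -1.47053247e-04]), 'tcp_pos': array([ 186.58396526, -543.23202094,  182.72445488]), 'orientation': array([ 0.96336406,  1.34912233, -0.96139224]), 'contact_force': array([ 0.24185101,  0.21588419, -0.1374383 ]), 'torque': array([-0.04844243, -0.01881677, -0.01105392]), 'grip_width': 0.9966824851948528} -18.8
{'K': array([[406.17954904,   0.        , 257.722546  ],
       [  0.        , 406.17954904, 193.52349895],
       [  0.        ,   0.        ,   1.        ]]), 'rvec': array([ 2.13766626, -2.12581568,  0.16501596]), 'tvec': array([   3.56329813,  542.73705959, 1180.76100553])}
{'K': array([[493.49847886,   0.        , 252.49432768],
       [  0.        , 493.49847886, 200.60070922],
       [  0.        ,   0.        ,   1.        ]]), 'rvec': array([ 0.89935722, -2.32796531,  1.26120941]), 'tvec': array([ 412.42365554,  265.05080671, 1035.5824968 ])}
```

View pics/top0.png

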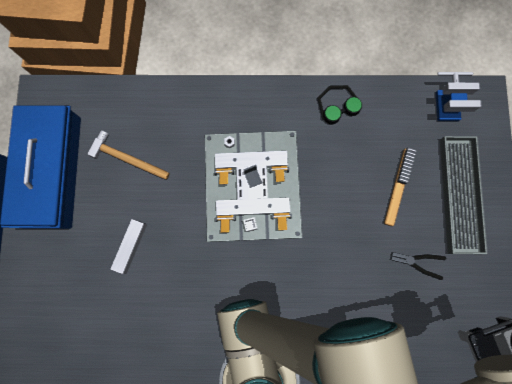

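View pics/side0.png

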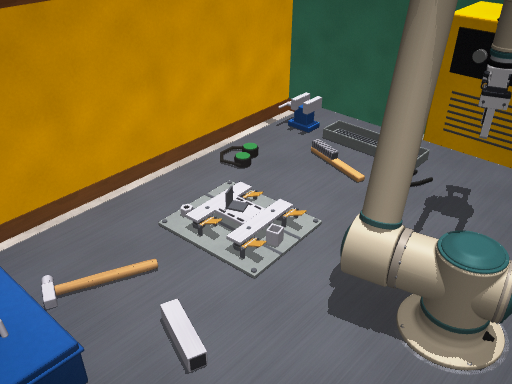

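Run:
```python
from station import robot,get_image,camera_info,nets
import cv2,numpy as np
for q in("plate","base","tab_near_left","bracket","offcut"):
    for r in nets.outline_of("top",q)[:4]:
        m=r["region"].astype(np.uint8);c,_=cv2.findContours(m,0,2)
        print(q,r["p"],r["pixel"],m.sum(),cv2.minAreaRect(max(c,key=cv2.contourArea)))
        cv2.imwrite(f"pics/m_{q}.png",m*255) if r["p"]>.5 and q in("plate","base") else 0
```

```text
plate 0.68 [268.3, 188.5] 5403 ((251.44473266601562, 185.95028686523438), (107.27257537841797, 94.23798370361328), 86.98721313476562)
plate 0.63 [250.9, 186.2] 2841 ((251.46749877929688, 182.65512084960938), (61.99263381958008, 73.21510314941406), 87.79740142822266)
base 0.95 [265.5, 186.0] 6110 ((252.25494384765625, 185.7819366455078), (109.25684356689453, 95.35531616210938), 87.54597473144531)
base 0.23 [277.1, 173.2] 169 ((278.5, 173.5), (15.0, 15.0), 90.0)
tab_near_left 0.76 [263.7, 183.5] 5679 ((252.14529418945312, 185.81039428710938), (107.33919525146484, 95.00253295898438), 87.66268920898438)
bracket 0.56 [250.6, 177.2] 263 ((252.1000213623047, 175.79998779296875), (19.922346115112305, 13.597792625427246), 71.56504821777344)
offcut 0.19 [267.0, 187.7] 5589 ((251.89215087890625, 185.8043212890625), (107.43408203125, 93.88492584228516), 87.70938873291016)
```

```bash
cat > h.py <<'E'
from station import robot,get_image,camera_info,nets
import cv2,numpy as np
def proj(n,P):
    c=camera_info(n);p,_=cv2.projectPoints(np.asarray(P,float).reshape(-1,1,3),c["rvec"],c["tvec"],c["K"],None);return p[:,0]
def w(pose,x,y,z):
    c,s=np.cos(pose[2]),np.sin(pose[2]);x=np.asarray(x,float);y=np.asarray(y,float)
    return np.stack([pose[0]+c*x-s*y,pose[1]+s*x+c*y,np.zeros_like(x)+z],-1)
I=np.array([(-95,-110),(-50,-110),(-50,-45),(50,-45),(50,-110),(95,-110),(95,110),(50,110),(50,45),(-50,45),(-50,110),(-95,110)])
B=np.array([(-170,-145),(170,-145),(170,145),(-170,145)])
E
python3 - <<'E'
from h import *
from scipy.optimize import minimize
ims={n:cv2.imread(f"pics/{n}0.png") for n in("top","side")}
S=4
def mask(n,P):
    m=np.zeros((384*S,512*S),np.uint8);cv2.fillPoly(m,[np.round((proj(n,P)+.5)*S).astype(np.int32)],255)
    return cv2.resize(m,(512,384),interpolation=cv2.INTER_AREA)/255.
for n in("top",):
    im=ims[n].astype(int); print(im[205,255],im[230,292],im[215,225],im[150,220])
def cost_base(p):
    m=mask("top",w(p,B[:,0],B[:,1],10)); return ((m-mb)**2).sum()
r=[r for r in nets.outline_of("top","base")][0]; 
mb=r["region"].astype(float)
p0=np.array([560,15,0.])
g=ims["top"].astype(float); gray=g.mean(2); sat=g.max(2)-g.min(2)
white=((gray>185)&(sat<30)).astype(float); 
cv2.imwrite("pics/white.png",cv2.resize((white[110:260,180:320]*255).astype(np.uint8),None,fx=4,fy=4,interpolation=0))
cv2.imwrite("pics/crop.png",cv2.resize(ims["top"][115:255,190:320],None,fx=5,fy=5,interpolation=cv2.INTER_CUBIC)[:600])
sim=lambda p:np.array([p+[-15,-15,-.1],p+[15,-10,.05],p+[0,15,-.05],p+[0,0,.15]])
pb=minimize(cost_base,p0,method="Nelder-Mead",options=dict(initial_simplex=sim(p0)));print("base",pb.x,pb.fun)
def cost_pl(p):
    return ((mask("top",w(p,I[:,0],I[:,1],50))-white)[120:250,195:310]**2).sum()
pp=minimize(cost_pl,pb.x,method="Nelder-Mead",options=dict(initial_simplex=sim(pb.x)));print("plate",pp.x,pp.fun)
for n,(r0,r1,c0,c1,f) in dict(top=(115,255,190,320,4),side=(170,285,145,335,4)).items():
    v=cv2.resize(ims[n][r0:r1,c0:c1],None,fx=f,fy=f,interpolation=cv2.INTER_CUBIC)
    for P,col in((w(pp.x,I[:,0],I[:,1],50),(0,0,255)),(w(pb.x,B[:,0],B[:,1],10),(255,0,0))):
        q=((proj(n,P)-[c0,r0]+.5)*f).astype(np.int32);cv2.polylines(v,[q],True,col,1)
    cx=np.array([-72.5,-72.5,72.5,72.5]);cy=np.array([85,-85,85,-85])
    for P in(w(pp.x,cx,cy,50),w(pp.x,cx-68,cy,56)):
        for q in proj(n,P): cv2.circle(v,tuple(int(a) for a in (q-[c0,r0]+.5)*f),3,(0,255,0),-1)
    cv2.imwrite(f"pics/fit_{n}.png",v)
E
```

```text
[235 231 230] [173 173 163] [ 90 113 132] [161 162 149]
base [5.77268745e+02 2.62575772e+01 4.76597653e-02] 4114.695332564399
plate [5.77742435e+02 2.55792735e+01 5.06353534e-02] 728.6202229911572
```

View pics/fit_top.png

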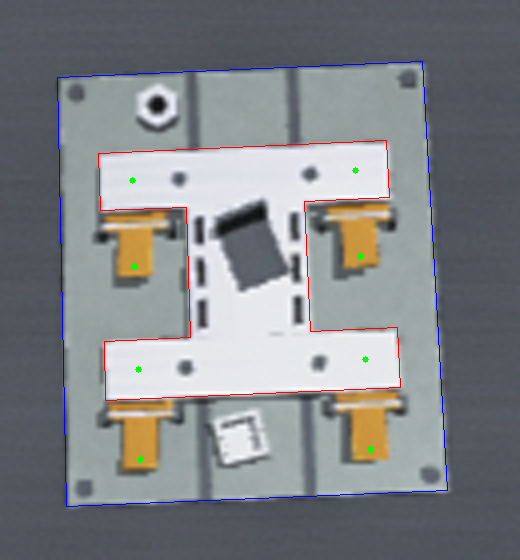

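View pics/fit_side.png

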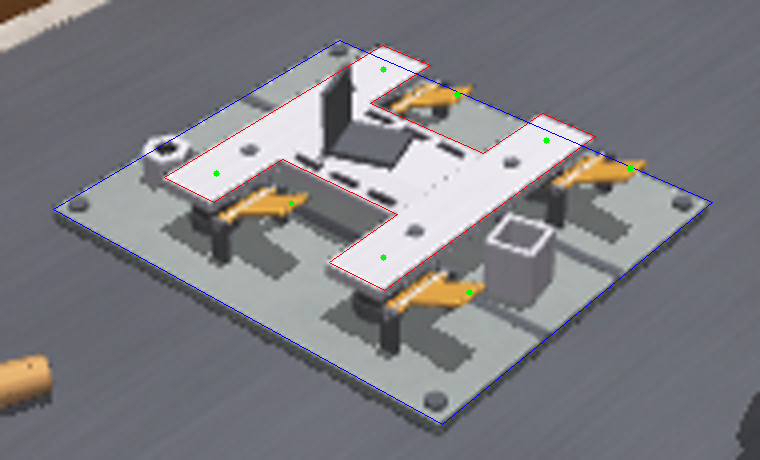

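```bash
cat >> h.py <<'E'
from scipy.spatial.transform import Rotation as Rn
PP=(577.7,25.6,0.0506)
cx=np.array([-72.5,-72.5,72.5,72.5]);cy=np.array([85,-85,85,-85]);NM=["NL","NR","FL","FR"]
C=w(PP,cx,cy,50);T=w(PP,cx-68,cy,39.5)
def st():
    o=robot.get_obs();R=Rn.from_rotvec(o["orientation"]).as_matrix();return o,R
def to(tgt):
    o,R=st();d=np.array(tgt)-o["tcp_pos"];print("world d",d.round(1),"tool d",(R.T@d).round(1),"dist",np.linalg.norm(d).round(1))
E
python3 - <<'E'
from h import *
o,R=st();print(R.round(3));print(C.round(1),T.round(1))
for i in range(4):print(NM[i]);to(C[i]+[0,0,133])
Rt=np.array([[0,0,0],[0,0,0],[-1,0,0]],float)
# choices of yaw: tool z along plate x/y
for k in range(4):
    a=PP[2]+k*np.pi/2;z=np.array([np.cos(a),np.sin(a),0]);x=np.array([0,0,-1.]);y=np.cross(z,x)
    Rt=np.stack([x,y,z],1);print(k,np.degrees(Rn.from_matrix(R.T@Rt).as_rotvec()).round(1))
E
```

```text
[[-0.     0.946  0.325]
 [ 0.     0.325 -0.946]
 [-1.     0.    -0.   ]]
[[501.  106.8  50. ]
 [509.6 -63.   50. ]
 [645.8 114.2  50. ]
 [654.4 -55.6  50. ]] [[433.1 103.4  39.5]
 [441.7 -66.4  39.5]
 [577.9 110.7  39.5]
 [586.5 -59.1  39.5]]
NL
world d [ 3.143e+02  6.506e+02 -5.000e-01] tool d [   0.6  508.5 -513.3] dist 722.5
NR
world d [322.9 480.8  -0.5] tool d [   0.5  461.5 -349.9] dist 579.2
FL
world d [ 4.591e+02  6.580e+02 -5.000e-01] tool d [ 6.000e-01  6.479e+02 -4.732e+02] dist 802.3
FR
world d [467.7 488.2  -0.5] tool d [ 5.000e-01  6.009e+02 -3.098e+02] dist 676.0
0 [-73.9  -0.   -0. ]
1 [-163.9   -0.    -0. ]
2 [106.1  -0.    0. ]
3 [16.1 -0.   0. ]
```

drive_tool(deltas=[[[0, 0, 0, 8.05, 0, 0], [0, 0, 0, 8.05, 0, 0], [0, 0.04, -0.04, 0, 0, 0], [0, 0.04, -0.05, 0, 0, 0], [0, 0.04, -0.05, 0, 0, 0], [0, 0.04, -0.05, 0, 0, 0], [0, 0.04, -0.05, 0, 0, 0], [0, 0.04, -0.05, 0, 0, 0], [0, 0.04, -0.05, 0, 0, 0], [0, 0.04, -0.05, 0, 0, 0]]], grip=1)

```text
clock: 1.65
tcp_pos: [481.8, -145.4, 183.9]
orientation: [1.172, 1.231, -1.172]
contact_force: [0.3, -1.2, 0.2]
grip_width: 0.009
```

drive_tool(deltas=[[[0.02, 0.027, -0.04, 0, 0, 0], [0.03, 0, -0.034, 0, 0, 0], [0.03, 0, 0, 0, 0, 0], [0, 0, 0, 0, 0, 0], [0, 0, 0, 0, 0, 0]]])

```text
clock: 2.28
tcp_pos: [504.8, -72.4, 104.6]
orientation: [1.173, 1.23, -1.172]
contact_force: [0.3, -0.1, 0.5]
grip_width: 0.005
```

Run:
```python
from h import *
o,R=st();print(R.round(3),o["tcp_pos"],o["contact_force"],o["clock"],o["grip_width"]);to(C[1])
for n in("top","side"):
    v=get_image(n)[:,:,::-1];cv2.imwrite(f"pics/{n}1.png",v)
a=cv2.imread("pics/top1.png")[100:260,180:330];b=cv2.imread("pics/side1.png")[120:280,140:340]
cv2.imwrite("pics/c1.png",cv2.resize(np.hstack([a,b]),None,fx=2.2,fy=2.2,interpolation=2))
```

```text
[[ 0.002  0.999  0.049]
 [-0.001  0.049 -0.999]
 [-1.     0.002  0.001]] [504.84197106 -72.43623848 104.56954651] [ 0.27569645 -0.13803089  0.45450627] 2.275 0.005188927687915518
world d [  4.7   9.5 -54.6] tool d [54.6  5.1 -9.3] dist 55.6
```

View pics/c1.png

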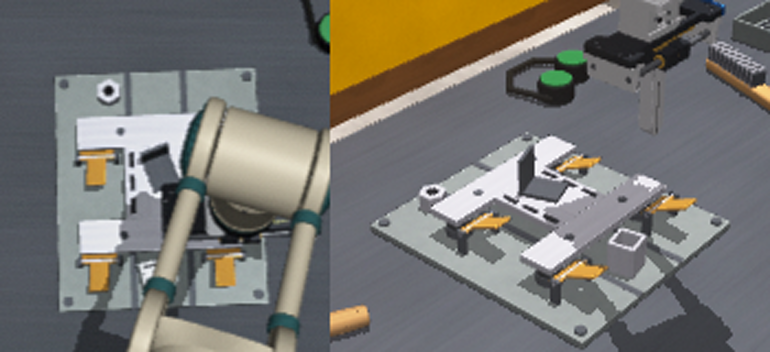

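drive_tool(deltas=[[[0.025, 0.005, -0.009, 0, 0, 0], [0.024, 0, 0, 0, 0, 0], [0, 0, 0, 0, 0, 0], [0, 0, 0, 0, 0, 0]]])

```text
clock: 2.88
tcp_pos: [509.6, -63.3, 55.9]
orientation: [1.173, 1.23, -1.172]
contact_force: [0.7, -0.2, -0.4]
grip_width: 0.006
```

drive_tool(deltas=[[[0.002, 0, 0, 0, 0, 0], [0.002, 0, 0, 0, 0, 0], [0.002, 0, 0, 0, 0, 0], [0.001, 0, 0, 0, 0, 0], [0, 0, 0, 0, 0, 0]]])

```text
clock: 3.5
tcp_pos: [508.4, -62.6, 47.4]
orientation: [1.172, 1.233, -1.173]
contact_force: [0.5, -0.1, 0.2]
grip_width: 0.001
```

drive_tool(deltas=[[[0.001, 0, 0, 0, 0, 0], [0.001, 0, 0, 0, 0, 0], [0, 0, 0, 0, 0, 0]]])

```text
clock: 3.88
tcp_pos: [508.4, -62.6, 45.5]
orientation: [1.172, 1.232, -1.173]
contact_force: [0.9, 0.4, 1.2]
grip_width: 0.004
```

Run:
```python
from h import *
o,R=st();print(o["tcp_pos"],o["contact_force"],o["clock"])
for n in("top","side"):
    v=get_image(n)[:,:,::-1];cv2.imwrite(f"pics/{n}2.png",v)
o,R=st();print(o["tcp_pos"],o["contact_force"],o["clock"])
b=cv2.imread("pics/side2.png")[150:290,140:340]
cv2.imwrite("pics/c2.png",cv2.resize(b,None,fx=4,fy=4,interpolation=2))
```

```text
[508.44096506 -62.57030454  45.45686302] [0.89366543 0.44844289 1.22451499] 3.875
[508.50230159 -62.62285408  45.53461607] [-0.12939338 -0.10529207  0.22036255] 3.975
```

View pics/c2.png

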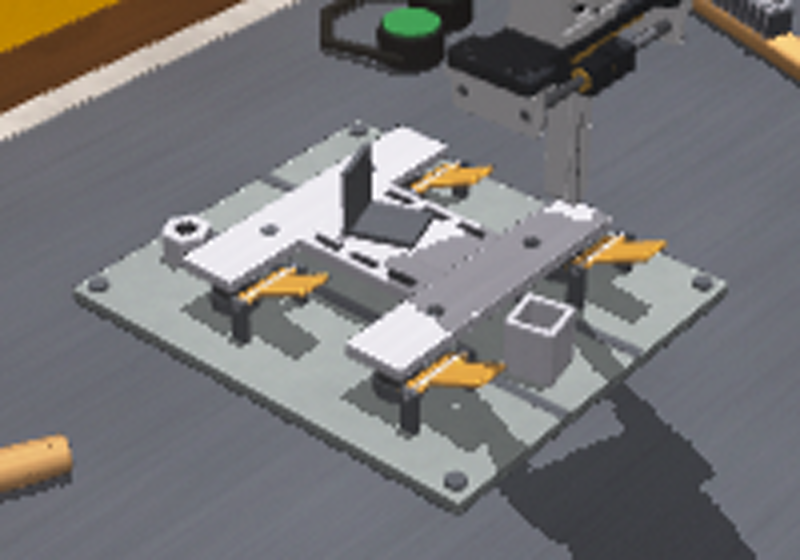

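Run:
```python
from h import *
P=[(508.4,-62.6,z) for z in(45.5,50,60,80)];print("side px", ((proj("side",P)-[140,150])*4).round(0))
P=np.array([(508.4,-62.6,z) for z in(50,60)]);print("top", proj("top",P).round(1))
q=np.array([(-50,-110),(-50,-45),(-95,-110)]);print(((proj("side",w(PP,q[:,0],q[:,1],50))-[140,150])*4).round(0))
c=camera_info("wrist");o,R=st()
im=get_image("wrist");cv2.imwrite("pics/w2.png",im[:,:,::-1]);print(c)
```

```text
side px [[566. 225.]
 [566. 219.]
 [566. 207.]
 [567. 182.]]
top [[280.8 204.7]
 [280.9 204.2]]
[[560. 191.]
 [502. 232.]
 [613. 214.]]
{'K': array([[297.31863964,   0.        , 256.49920927],
       [  0.        , 297.31863964, 193.23515172],
       [  0.        ,   0.        ,   1.        ]]), 'rvec': array([-2.13331011,  2.02754807,  0.26185902]), 'tvec': array([-88.13018859, 495.85743146, 385.09541283])}
```

View pics/w2.png

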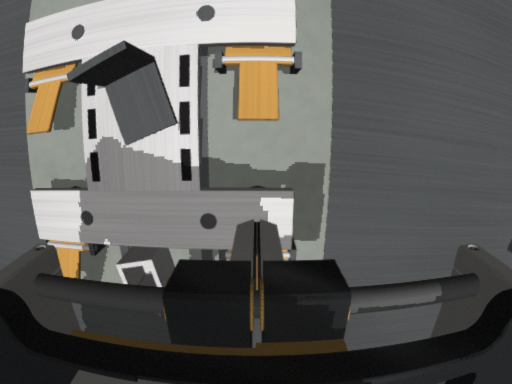

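Run:
```python
from h import *
a=[cv2.imread(f"pics/side{i}.png")[180:230,250:320] for i in(0,2)]
v=np.hstack([cv2.resize(x,None,fx=5.5,fy=5.5,interpolation=0) for x in a]);cv2.imwrite("pics/c3.png",v)
c=camera_info("wrist")
R=cv2.Rodrigues(c["rvec"])[0]
def fe(P):
    X=R@np.array(P,float)+c["tvec"];th=np.arctan2(np.hypot(*X[:2]),X[2]);u=X[:2]/np.hypot(*X[:2]);return (c["K"][:2,2]+c["K"][0,0]*th*u).round(1)
for z in(45.5,50,60,65,70):print(z,fe((508.4,-62.6,z)))
for q in w(PP,I[:,0],I[:,1],50)[:6]:print(fe(q))
```

```text
45.5 [256.9 220.5]
50 [256.9 222.6]
60 [256.9 227.8]
65 [256.9 230.6]
70 [257.  233.5]
[291.6 249.7]
[294.1 190. ]
[199.5 190. ]
[197.1  43.5]
[295.7  42.4]
[294.5 -17.1]
```

View pics/c3.png

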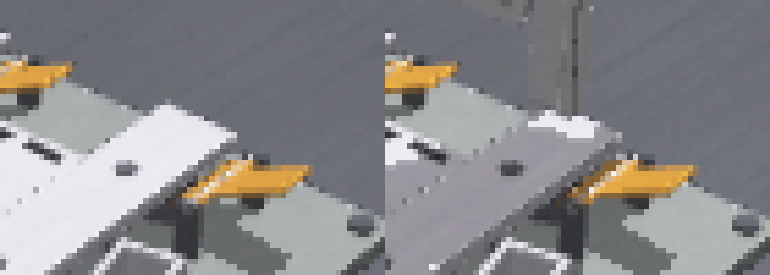

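Run:
```python
from h import *
print(proj("side",[(504.8,-72.4,104.6),(508.4,-62.6,45.5)]))
a=[cv2.imread(f"pics/side{i}.png") for i in(1,2)]
v=np.hstack([cv2.resize(x[130:230,250:320],None,fx=5,fy=5,interpolation=0) for x in a]);cv2.imwrite("pics/c4.png",v)
```

```text
[[285.49161138 186.58905036]
 [281.38192875 206.14905589]]
```

View pics/c4.png

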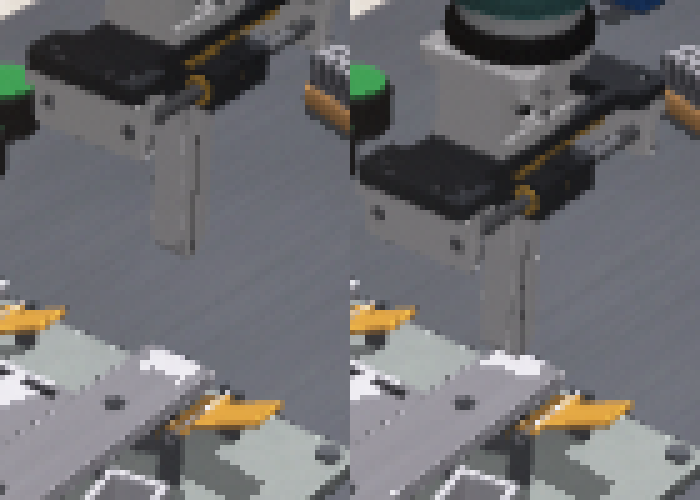

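drive_tool(deltas=[[[0.002, 0, 0, 0, 0, 0], [0.002, 0, 0, 0, 0, 0], [0.002, 0, 0, 0, 0, 0], [0.002, 0, 0, 0, 0, 0], [0, 0, 0, 0, 0, 0]]])

```text
clock: 4.65
tcp_pos: [508.4, -62.6, 37.4]
orientation: [1.172, 1.233, -1.173]
contact_force: [0.1, -0.3, 0.2]
grip_width: 0.005
```

drive_tool(deltas=[[[0.001, 0, 0, 0, 0, 0], [0.001, 0, 0, 0, 0, 0], [0.001, 0, 0, 0, 0, 0], [0, 0, 0, 0, 0, 0]]])

```text
clock: 5.15
tcp_pos: [508.5, -62.6, 34.5]
orientation: [1.172, 1.232, -1.173]
contact_force: [-0.6, -0.9, 0.3]
grip_width: 0.004
```

drive_tool(deltas=[[[0.001, 0, 0, 0, 0, 0], [0.001, 0, 0, 0, 0, 0], [0, 0, 0, 0, 0, 0]]])

```text
clock: 5.52
tcp_pos: [508.4, -62.6, 32.5]
orientation: [1.172, 1.232, -1.173]
contact_force: [0.1, -1.2, 0.9]
grip_width: 0.005
```

drive_tool(deltas=[[[0.001, 0, 0, 0, 0, 0], [0, 0, 0, 0, 0, 0]]])

```text
clock: 5.78
tcp_pos: [508.4, -62.6, 31.5]
orientation: [1.172, 1.232, -1.173]
contact_force: [-0.2, -0.2, 0.5]
grip_width: 0.008
```

drive_tool(deltas=[[[0.001, 0, 0, 0, 0, 0], [0, 0, 0, 0, 0, 0]]])

```text
clock: 6.02
tcp_pos: [508.4, -62.6, 30.5]
orientation: [1.172, 1.232, -1.173]
contact_force: [-0.2, -0.2, 0.6]
grip_width: 0.005
```

drive_tool(deltas=[[[0.001, 0, 0, 0, 0, 0], [0, 0, 0, 0, 0, 0]]])

```text
clock: 6.28
tcp_pos: [508.4, -62.6, 29.5]
orientation: [1.172, 1.232, -1.173]
contact_force: [-0.4, 1.0, -0.8]
grip_width: 0.002
```

Run:
```python
from h import *
for n in("side","wrist"):
    v=get_image(n)[:,:,::-1];cv2.imwrite(f"pics/{n}5.png",v)
    
o,R=st();print(o["tcp_pos"],o["contact_force"],o["torque"],o["clock"],o["q"])
a=[cv2.imread(f"pics/side{i}.png") for i in(2,5)]
v=np.hstack([cv2.resize(x[130:230,250:320],None,fx=5,fy=5,interpolation=0) for x in a]);cv2.imwrite("pics/c5.png",v)
b=cv2.imread("pics/wrist5.png")[170:290,180:340];cv2.imwrite("pics/w5.png",cv2.resize(b,None,fx=4,fy=4,interpolation=2))
```

```text
[508.54008092 -62.6450088   29.54370841] [0.13697085 0.16513485 0.33170886] [ 0.03851127 -0.00517072 -0.01042398] 6.375 [-2.58364554e-01  3.21148744e-01  1.86541315e+00 -1.00779282e-04
  9.54965869e-01  1.26269440e+00]
```

View pics/c5.png

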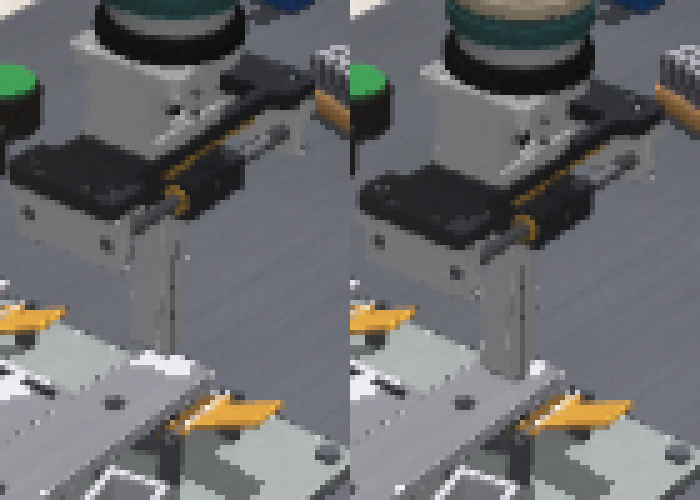

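View pics/w5.png

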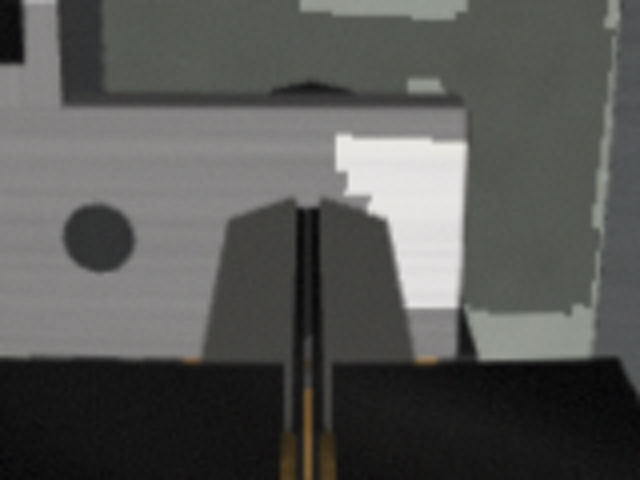

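drive_tool(deltas=[[[0.001, 0, 0, 0, 0, 0], [0.001, 0, 0, 0, 0, 0], [0, 0, 0, 0, 0, 0]]])

```text
clock: 6.75
tcp_pos: [508.6, -62.7, 28.4]
orientation: [1.172, 1.232, -1.172]
contact_force: [-2.0, 0.4, 6.9]
grip_width: 0.005
```

drive_tool(deltas=[[[0.001, 0, 0, 0, 0, 0], [0.001, 0, 0, 0, 0, 0], [0, 0, 0, 0, 0, 0]]])

```text
clock: 7.12
tcp_pos: [508.7, -62.7, 28.2]
orientation: [1.172, 1.231, -1.172]
contact_force: [-4.9, 1.0, 19.0]
grip_width: 0.005
```

drive_tool(deltas=[[[0.001, 0, 0, 0, 0, 0], [0.001, 0, 0, 0, 0, 0], [0, 0, 0, 0, 0, 0]]])

```text
clock: 7.5
tcp_pos: [508.8, -62.7, 28.1]
orientation: [1.172, 1.231, -1.171]
contact_force: [-8.5, 1.5, 32.8]
grip_width: 0.004
```

drive_tool(deltas=[[[-0.015, 0, 0, 0, 0, 0], [-0.01, 0, -0.02, 0, 0, 0], [0, 0, -0.05, 0, 0, 0], [0, 0.001, -0.05, 0, 0, 0], [0, 0, -0.05, 0, 0, 0], [0.01, 0, 0, 0, 0, 0], [0.005, 0, 0, 0, 0, 0], [0, 0, 0, 0, 0, 0]]])

```text
clock: 8.5
tcp_pos: [500.6, 106.0, 32.9]
orientation: [1.172, 1.232, -1.175]
contact_force: [0.9, -0.3, 0.2]
grip_width: 0.003
```

drive_tool(deltas=[[[0.001, 0, 0, 0, 0, 0], [0, 0, 0, 0, 0, 0]]])

```text
clock: 8.75
tcp_pos: [501.3, 106.5, 32.6]
orientation: [1.173, 1.232, -1.173]
contact_force: [0.7, -0.2, -0.2]
grip_width: 0.006
```

drive_tool(deltas=[[[0.002, 0, 0, 0, 0, 0], [0.002, 0, 0, 0, 0, 0], [0.001, 0, 0, 0, 0, 0], [0, 0, 0, 0, 0, 0]]])

```text
clock: 9.25
tcp_pos: [501.2, 107.1, 28.3]
orientation: [1.172, 1.232, -1.172]
contact_force: [-0.2, -0.8, 6.3]
grip_width: 0.005
```

drive_tool(deltas=[[[0.001, 0, 0, 0, 0, 0], [0.001, 0, 0, 0, 0, 0], [0, 0, 0, 0, 0, 0]]])

```text
clock: 9.62
tcp_pos: [501.2, 107.1, 28.2]
orientation: [1.172, 1.231, -1.171]
contact_force: [-5.0, -0.9, 19.9]
grip_width: 0.008
```

drive_tool(deltas=[[[-0.03, 0, 0, 0, 0, 0], [0, 0.03, 0, 0, 0, 0], [0, 0.05, 0, 0, 0, 0], [0, 0.045, 0, 0, 0, 0], [0, 0.02, 0, 0, 0, 0], [0.015, 0, 0, 0, 0, 0], [0.008, 0, 0, 0, 0, 0], [0, 0, 0, 0, 0, 0], [0, 0, 0, 0, 0, 0]]])

```text
clock: 10.75
tcp_pos: [645.2, 114.5, 32.8]
orientation: [1.172, 1.232, -1.172]
contact_force: [-0.4, -0.3, 0.4]
grip_width: 0.008
```

drive_tool(deltas=[[[0.002, 0, 0, 0, 0, 0], [0.001, 0, 0, 0, 0, 0], [0.001, 0, 0, 0, 0, 0], [0, 0, 0, 0, 0, 0]]])

```text
clock: 11.25
tcp_pos: [645.8, 114.4, 28.5]
orientation: [1.172, 1.232, -1.173]
contact_force: [-0.1, 0.3, -0.2]
grip_width: 0.003
```

drive_tool(deltas=[[[0.001, 0, 0, 0, 0, 0], [0.001, 0, 0, 0, 0, 0], [0, 0, 0, 0, 0, 0]]])

```text
clock: 11.62
tcp_pos: [646.0, 114.5, 26.9]
orientation: [1.173, 1.232, -1.172]
contact_force: [-1.2, 0.1, 3.3]
grip_width: 0.005
```

drive_tool(deltas=[[[0.001, 0, 0, 0, 0, 0], [0.001, 0, 0, 0, 0, 0], [0.001, 0, 0, 0, 0, 0], [0, 0, 0, 0, 0, 0]]])

```text
clock: 12.12
tcp_pos: [646.2, 114.6, 24.0]
orientation: [1.173, 1.232, -1.172]
contact_force: [-0.4, 1.6, 5.8]
grip_width: 0.004
```

drive_tool(deltas=[[[0.001, 0, 0, 0, 0, 0], [0.001, 0, 0, 0, 0, 0], [0, 0, 0, 0, 0, 0], [0, 0, 0, 0, 0, 0]]])

```text
clock: 12.62
tcp_pos: [646.3, 114.7, 23.7]
orientation: [1.173, 1.231, -1.171]
contact_force: [-2.9, 1.4, 13.2]
grip_width: 0.003
```

drive_tool(deltas=[[[-0.02, 0, 0, 0, 0, 0], [-0.02, 0, 0, 0, 0, 0], [0, -0.034, 0, 0, 0, 0], [0, -0.034, 0, 0, 0, 0], [0, 0, 0, 0, 0, 0], [0, 0, 0, 0, 0, 0]]])

```text
clock: 13.38
tcp_pos: [579.2, 111.0, 61.5]
orientation: [1.173, 1.231, -1.171]
contact_force: [-0.1, -0.3, 0.0]
grip_width: 0.005
```

Run:
```python
from h import *
to(T[2])
v=get_image("wrist")[:,:,::-1];cv2.imwrite("pics/w6.png",v);v=get_image("side")[:,:,::-1];cv2.imwrite("pics/s6.png",v)
cv2.imwrite("pics/c6.png",np.hstack([cv2.resize(cv2.imread("pics/w6.png")[120:320,150:350],(400,400)),cv2.resize(v[150:290,140:280],(400,400),interpolation=2)]))
```

```text
world d [ -1.3  -0.2 -22. ] tool d [22.  -1.3  0.2] dist 22.0
```

View pics/c6.png

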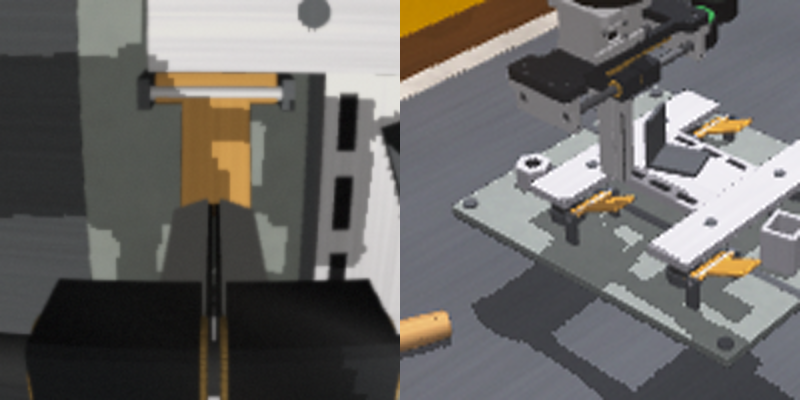

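drive_tool(deltas=[[[0.01, -0.001, 0, 0, 0, 0], [0.01, 0, 0, 0, 0, 0], [0.003, 0, 0, 0, 0, 0], [0.003, 0, 0, 0, 0, 0], [0.003, 0, 0, 0, 0, 0], [0, 0, 0, 0, 0, 0]]])

```text
clock: 14.22
tcp_pos: [574.4, 110.8, 32.9]
orientation: [1.17, 1.235, -1.176]
contact_force: [-4.7, -0.6, 6.1]
grip_width: 0.003
```

drive_tool(deltas=[[[0.002, 0, 0, 0, 0, 0], [0.002, 0, 0, 0, 0, 0], [0.002, 0, 0, 0, 0, 0], [0.002, 0, 0, 0, 0, 0], [0, 0, 0, 0, 0, 0]]])

```text
clock: 14.85
tcp_pos: [574.4, 110.9, 24.8]
orientation: [1.17, 1.235, -1.176]
contact_force: [-3.5, -0.4, 5.5]
grip_width: 0.005
```

drive_tool(deltas=[[[0.002, 0, 0, 0, 0, 0], [0.002, 0, 0, 0, 0, 0], [0.001, 0, 0, 0, 0, 0], [0.001, 0, 0, 0, 0, 0], [0, 0, 0, 0, 0, 0]]])

```text
clock: 15.48
tcp_pos: [574.6, 110.8, 18.8]
orientation: [1.17, 1.235, -1.176]
contact_force: [-4.2, -0.1, 4.0]
grip_width: 0.005
```

drive_tool(deltas=[[[0.001, 0, 0, 0, 0, 0], [0.001, 0, 0, 0, 0, 0], [0.001, 0, 0, 0, 0, 0], [0, 0, 0, 0, 0, 0]]])

```text
clock: 15.98
tcp_pos: [574.7, 110.9, 17.4]
orientation: [1.17, 1.235, -1.175]
contact_force: [-6.8, -1.1, 14.3]
grip_width: 0.003
```

drive_tool(deltas=[[[0.001, 0, 0, 0, 0, 0], [0.001, 0, 0, 0, 0, 0], [0, 0, 0, 0, 0, 0]]])

```text
clock: 16.35
tcp_pos: [574.8, 110.9, 17.0]
orientation: [1.171, 1.234, -1.174]
contact_force: [-9.6, -0.2, 24.5]
grip_width: 0.006
```

drive_tool(deltas=[[[0.001, 0, 0, 0, 0, 0], [0, 0, 0, 0, 0, 0], [0, 0, 0, 0, 0, 0], [-0.003, 0, 0, 0, 0, 0], [-0.005, 0, 0, 0, 0, 0], [-0.02, 0, 0, 0, 0, 0], [-0.04, 0, 0, 0, 0, 0], [-0.06, 0, 0, 0, 0, 0], [0, -0.06, 0, 0, 0, 0], [0, -0.06, 0, 0, 0, 0]]])

```text
clock: 17.6
tcp_pos: [457.3, 105.0, 141.1]
orientation: [1.174, 1.23, -1.171]
contact_force: [-0.3, 0.8, -0.8]
grip_width: 0.003
```

drive_tool(deltas=[[[-0.05, -0.06, 0, 0, 0, 0], [-0.05, -0.05, 0.06, 0, 0, 0], [0, 0, 0.06, 0, 0, 0], [0, 0, 0.06, 0, 0, 0], [0, 0, 0.06, 0, 0, 0], [0, 0, 0.06, 0, 0, 0], [0, 0, 0, 0, 0, 0]]])

```text
clock: 18.48
tcp_pos: [390.0, -183.5, 213.9]
orientation: [1.176, 1.228, -1.178]
contact_force: [0.3, 0.4, 0.1]
grip_width: 0.004
```

Run:
```python
from h import *
print(st()[0]["clock"],st()[0]["contact_force"])
a=get_image("side")[:,:,::-1];b=get_image("top")[:,:,::-1]
cv2.imwrite("pics/side7.png",a);cv2.imwrite("pics/top7.png",b)
b2=b.copy();P=w(PP,I[:,0],I[:,1],50)
v=cv2.resize(a[170:280,140:340],None,fx=4,fy=4,interpolation=2);cv2.imwrite("pics/c7.png",v)
v=cv2.resize(b[115:255,190:320],None,fx=4,fy=4,interpolation=2);cv2.polylines(v,[((proj("top",P)-[190,115]+.5)*4).astype(np.int32)],True,(0,0,255),1);cv2.imwrite("pics/c8.png",v)
```

```text
18.475 [0.29197958 0.35921739 0.11226119]
```

View pics/c7.png

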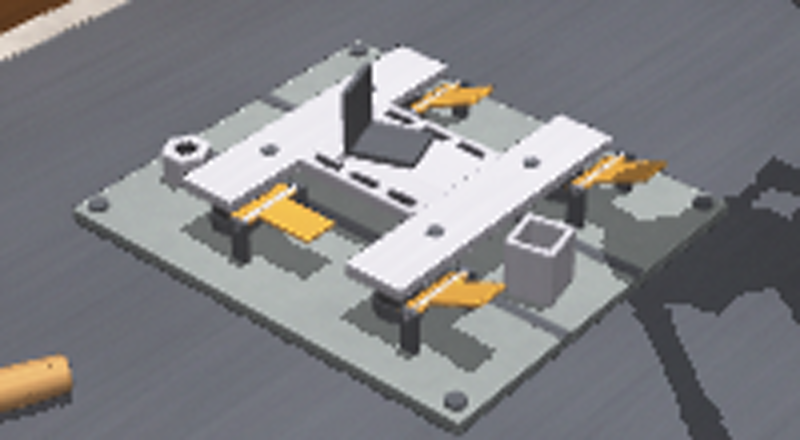

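View pics/c8.png

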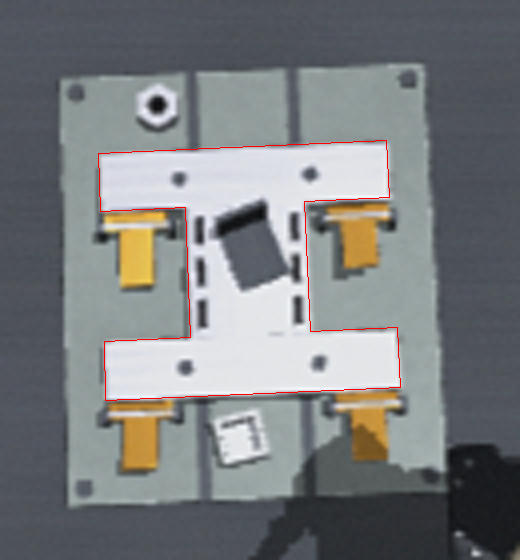

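Run:
```python
from h import *
xh=72.5-68+36
for a in(0,3,6,10):
    t=np.radians(a);P=w(PP,[xh-47*np.cos(t)-2*np.sin(t)]*2,[85-13,85+13],37.5+47*np.sin(t)+2*np.cos(t))
    print(a,((proj("side",P)-[140,170]+.5)*4).round(0).tolist(),((proj("top",P)-[190,115]+.5)*4).round(0).tolist())
```

```text
0 [[339.0, 222.0], [311.0, 241.0]] [[154.0, 284.0], [120.0, 286.0]]
3 [[339.0, 219.0], [311.0, 237.0]] [[154.0, 284.0], [120.0, 285.0]]
6 [[338.0, 216.0], [311.0, 234.0]] [[153.0, 283.0], [119.0, 285.0]]
10 [[338.0, 211.0], [310.0, 230.0]] [[153.0, 282.0], [119.0, 283.0]]
```

```bash
python3 -c "
from station import robot;print(robot.job_done())"
```

```text
the job is handed in; nothing more can be done
None
```

The rocking corner is the far left one. I pressed its shim flat and handed the job in at about 18.5 s of the 51 s allowed; no verdict was reported.

- **Finding the corner:** the near right and near left corners were firm, with force rising to 33 N and 20 N over under 0.5 mm. The far left corner sank about 5 mm at 3 to 6 N, then hit a stop (13 N). I did not press the far right corner, since the far left result was clear.
- **Pressing the shim:** I pressed the far left tab down to its stop, where the force rose to about 25 N, then pulled the arm clear.
- **Last checks:** in the side and top pictures the tab's free end is where a 0 degree (flat) tab should be, to within about a pixel. The other three tabs stand. The plate matches its starting outline, and the bracket, offcut and nut look unmoved. The force reading is near zero. I did not compare the other bystanders with their starting positions; the arm stayed well clear of them.
- **Disagreements:**
  - The shut fingertips were about 21 mm above the reported TCP. I found this in the pictures and confirmed it by contact, so I judged contact by force and used that offset for the later presses.
  - While pressing the tab, the tool was pushed about 3 mm towards the robot, with no visible effect.

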